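# Load the bearing cartridge and set the jig's thumbscrew

## Task

Stand the stepped steel bearing cartridge foot down in the open bay of the clamping jig and let go of it. Then turn the jig's thumbscrew clockwise until it seats, back it off a quarter turn, and finish while still holding the thumbscrew in the fingers so that the setting is not lost. Leave the plain sleeve, the screwdriver and the spray can where they are.

Things in the scene. Friction and masses are not known exactly. Their poses are not given: they have to be found in the camera images.
- cartridge: Stepped round steel bearing cartridge standing on the bench, 76 mm tall, 0.2 kg. Origin at the centre of its underside, z up. From below: foot tapering from 22 to 30 mm diameter over 7 mm; 30 mm diameter body to height 30; neck to grip, 25 mm diameter, from 31 to 68; 12 mm diameter stub to the top. Keep the fingertips above height 31 mm when gripping the neck.
- jig: Clamping jig fixed to the bench: aluminium base plate 100 x 230 x 12 mm (own x, y, z). Origin at the centre of its underside; at yaw 0, x points away from the robot and y to the left. The bay is on its right half (own y -60 mm); on its left half (own y +60 mm) a grey tower 60 x 46 mm, top 42 mm above the bench, carries the upright thumbscrew.
- bay (a point): Point on the bay's floor, 12 mm above the bench; axes as the jig's. The bay is open at the top, walls 22 mm high. Fixed walls at own x -20 and +20 mm and own y -16 mm; on the +y side a sliding jaw driven by the thumbscrew, face at y = 16 mm + 1.5 mm per rad of screw_turn. The 30 mm cartridge may stand anywhere between them.
- thumbscrew: Steel thumbscrew, vertical axis, on the jig's tower; turns in place without rising. Origin on its axis at the tower's top (42 mm above the bench), z up, x along its wing. Dark collar 28 mm diameter to 5 mm above the origin, neck to 12 mm, then the flat wing to grip: 38 mm long (own x), 10 mm thick (own y), 12 to 40 mm above the origin.
- screw_grip (a point): Point on the thumbscrew's axis at the middle of the height to grip, 28 mm above the tower's top (70 mm above the bench); turns with the screw, x along the wing, y across its 10 mm thickness. A vertical gripper with its TCP here clears the tower with its fingertips by 9 mm.
- screw_turn (a joint): Turn of the thumbscrew in rad: 0 = seated (hard stop, wing parallel to the jig's x axis); grows as it is turned anticlockwise seen from above (backed off). It starts 1.2 to 2.4 rad from seated, stops at 3.2, and stays where it is left; friction about 0.05 N m.
- sleeve: Plain steel ring sleeve standing on the bench, 42 mm outside diameter, 30 mm bore, 30 mm tall; bystander. Origin at the centre of its underside.
- screwdriver: Screwdriver with black handle lying on the bench, 190 mm long along its own x; bystander.
- spray_can: Red spray can standing on the bench, 66 mm diameter, 190 mm tall; bystander. Origin at the centre of its underside.
There are look-alikes about, which are no part of the job. What is shaped like the jig but green or orange is not meant.

How it is judged:
By the outcome, as a careful person would: the job done as asked, in the order asked, and still so for the second after the job is handed in, while the arm keeps its last pose, push and grip.
It also fails if it takes over 72 s, if anything falls off the work surface, if the arm or the gripper's body presses on something with over 40 N, if the wrist force passes 120 N, or if a joint passes its speed limit or range.

## Robot

A 6-joint arm with a two-finger parallel gripper is mounted at the origin on the work surface. World frame = base frame: x ahead of the robot, y to its left, z up, the work surface at z = 0. Lengths are in mm, angles in rad, forces in N, time in s.
With the tool pointing down it reaches from about 400 to 825 mm from the base axis. Payload 7 kg.
Tool frame: the origin (TCP) lies between the finger pads, 19 mm behind the fingertips; this is the grasp point; z points along the fingers, y is the direction in which the jaws open and shut (so a half turn about z gives the same grasp; the last joint's range is limited). The gripper opens to 85 mm and grips with 20 to 120 N. Pads are 22 mm wide; open, the fingers measure 114 mm over their backs; the gripper's body (76 mm by 85 mm) begins 54 mm behind the grasp point. The pads swing forward as they close: fully open they stand 13 mm farther back than shut.
Start: joints at [1.535, 0.359, 0.012, 0, -1.224, -0.288], TCP at [214.774, 639.896, 250.002] pointing down, gripper open.
Joint ranges: [-3.07, 3.07], [-1.43, 2.12], [-1.02, 1.25], [-3.03, 1.67], [-3.05, -0], [-3.03, 3.03]. Speed limits (rad/s): [2.39, 2.39, 3.01, 3.14, 3.14, 3.14].

## Interface

Orientations are given as a unit quaternion [w, x, y, z].
In Python, from station import read_state, camera, camera_info, job_done, regions_of, place_of gives the robot as it stands.
- The arm moves only by the tool servo_tool, never from a script. Its argument "moves" is a list of rows, each an object with "translation": the shift along the tool's x, y, z in m, a list of three; "yaw": the turn about the tool's z in rad; "hand": the closure, from 0 (fully open) to 1 (shut). A call has exactly 8 rows; each row is the pose to reach, as a shift and turn from the pose commanded when the call began, along the tool's axes at that moment; what a row does not reach only later rows make up. A row lasts 1/12 s, in which the tool goes at most 41.7 mm and 7.16 degrees, less where a joint would pass 70% of its speed; a pose out of reach is approached as far as the arm can. A call with a gripper value outside its range is refused whole. The fingers move at their own pace and stop on an object; "newtons" is the grip in N (left out, the last holds). Time passes only in rows, so rows that repeat a pose let the fingers close, or fill a call up. It gives the time, the measured TCP pose, the force and the opening at its end, in the units of the state.
- read_state(): the state, without advancing time (a new reading comes with each control period).
- camera(name): name is "scene" or "side" or "wrist"; returns the picture (384x512x3 uint8, red, green, blue); there is no depth.
- camera_info(name): a dict with "fx", "fy", "cx", "cy" (pixels), "dist_coeffs" ([k1, k2, p1, p2, k3] as OpenCV has them; the pictures are not rectified), "pose" (4x4, takes a point from camera to world coordinates). Camera axes: x right, y down, z forward; pixel columns grow to the right and rows downward; lengths in mm; the calibration is good to about 2 mm. A picture is of the moment at which its call begins: read the wrist's pose just before it. camera_info takes no time and is no camera call; for the wrist camera it gives the pose at the moment of the call.
- job_done(): hands the job in, once; it reports no verdict.
Trained networks look in the newest picture that a camera, given by its name, has taken for a name from the list of things; names that differ only in an ending like _2 or _b are one class to them, and where a whole thing is asked for, a point or a joint stands for the part that bears it (a point fixed in the world has none). Each returns a list of dicts, best first, with "p" (0 to 1); they miss things now and then, are a little off and sometimes report something else, mostly with a low value. They report only what shows in the picture. A call takes as long as a camera call. They do not tell look-alikes from the thing itself.
- regions_of(camera, target): "pixels" (384x512 bool, what is visible of it).
- place_of(camera, target): "at" ([x, y, z] in mm, in the coordinates of the camera as it stood for that picture, good to about 4 mm: a listed point, or the origin of a listed thing).
The state is a dict: "t": time; "joint_positions": joint angles; "qvel": joint speeds; "joint_efforts": joint torques, N m; "position": TCP position; "orientation": TCP orientation; "ft_force": force on the tool from outside, world axes, zero at the start; "torque": the same for the moment, N m; "grip_width": opening from 0.0 (shut) to 1.0 (fully open).
Only numpy, scipy, OpenCV 4.12 (cv2) and the standard library are available. Lean on these libraries where they do the work, as an engineer would, in place of code of your own. Each camera call takes 0.05 s, during which the arm holds its last target. There are 200 camera calls.

## Working session

There is one attempt and no reset: what is moved stays moved. The work goes in short steps, Python scripts to look and compute and a tool call to move; the robot and the scene stay as the last step left them, time stands still between calls to the robot, and variables do not carry over. Pictures are saved under pics/ and viewed, about 8 in all and at most 12, crops included, and the job is handed in when it is done.

Besides the shell and the picture viewer there is one more tool, called after "Call:" as name(argument=value, ...) on one line, values as JSON. servo_tool: Moves the arm, as the interface text tells. Its arguments: {"type":"object","properties":{"moves":{"type":"array","items":{"type":"object","properties":{"translation":{"type":"array","items":{"type":"number"}},"yaw":{"type":"number"},"hand":{"type":"number"}}}},"newtons":{"type":"number"}},"required":["moves"]}

```bash
mkdir -p pics
cat > h.py <<'E'
import numpy as np, cv2
from station import *
def toworld(info,p): return (np.array(info["pose"])@np.r_[p,1])[:3]
def ray(info,uv,z):
    K=np.array([[info["fx"],0,info["cx"]],[0,info["fy"],info["cy"]],[0,0,1]])
    q=cv2.undistortPoints(np.array(uv,float).reshape(-1,1,2),K,np.array(info["dist_coeffs"]))[:,0]
    P=np.array(info["pose"]);d=np.c_[q,np.ones(len(q))]@P[:3,:3].T
    return P[:3,3]+d*((z-P[2,3])/d[:,2])[:,None]
def look(cam,names,png=None):
    i=camera_info(cam);im=camera(cam)
    if png: cv2.imwrite("pics/"+png,im[:,:,::-1])
    for n in names:
        for r in place_of(cam,n)[:3]: print(cam,n,round(r["p"],2),toworld(i,r["at"]).round(1))
    return i,im
E
python3 - <<'E'
from h import *
for c in("scene","side"):
    i,_=look(c,["cartridge","jig","bay","thumbscrew","screw_grip","sleeve","spray_can","screwdriver"],c+".png")
    print(np.array(i["pose"])[:3,3])
a,b=[cv2.imread(f"pics/{c}.png") for c in("scene","side")]
cv2.imwrite("pics/both.png",cv2.resize(np.vstack([a,b]),None,fx=.78,fy=.78))
print(read_state())
E
```

```text
scene cartridge 0.8 [624.1 152.9   2.2]
scene jig 0.8 [ 517.2 -183.8    1.1]
scene jig 0.77 [ 263.7 -244.7   -1.7]
scene jig 0.7 [ 569.6 -491.1   -0.7]
scene bay 0.83 [ 584.8 -547.1   15.7]
scene bay 0.8 [ 533.  -246.9   13.7]
scene bay 0.67 [ 289.5 -289.1   13.9]
scene thumbscrew 0.75 [ 501.  -127.5   41.7]
scene thumbscrew 0.64 [ 230.9 -188.9   46.8]
scene thumbscrew 0.5 [ 556.2 -430.1   40.9]
scene screw_grip 0.59 [ 228.1 -188.8   68.9]
scene screw_grip 0.59 [ 556.8 -429.    66.4]
scene screw_grip 0.46 [ 505.1 -130.4   68.8]
scene sleeve 0.57 [495.9 190.7  -2. ]
scene spray_can 0.8 [662.5 373.9  -1.7]
scene screwdriver 0.56 [773.1  52.3   1.5]
[1205.25269421  350.5728119   964.03654417]
side cartridge 0.55 [621.9 152.   -2.2]
side jig 0.68 [ 516.1 -192.    -5. ]
side jig 0.6 [ 572.7 -499.7   -1.7]
side jig 0.59 [ 260.3 -246.9   -1.9]
side bay 0.73 [ 585.5 -558.6    8.3]
side bay 0.71 [ 294.9 -297.6   11.8]
side bay 0.61 [ 531.4 -249.3    8. ]
side thumbscrew 0.61 [ 505.4 -135.9   42.7]
side thumbscrew 0.42 [ 558.6 -437.3   40.9]
side thumbscrew 0.41 [ 230.6 -195.6   41.8]
side scr
[... 296 characters left out ...]
joint_positions': array([ 1.53513230e+00,  3.58564369e-01,  1.18612222e-02, -1.05282833e-06,
       -1.22410828e+00, -2.88079149e-01]), 'qvel': array([-6.70607152e-04, -4.52328667e-04,  6.79255729e-04,  5.09249110e-04,
       -1.62869945e-05, -1.12904021e-03]), 'joint_efforts': array([ 2.32129387e-04, -5.82954133e+01,  2.93661815e+01,  6.94170490e+00,
       -4.67970822e-04,  4.41465659e-06]), 'position': array([214.75202311, 639.87873793, 250.00820421]), 'orientation': array([ 7.55161393e-06,  9.86927348e-01, -1.61165785e-01,  4.59101297e-07]), 'ft_force': array([0.64482053, 0.14752292, 0.79266247]), 'torque': array([-0.01119222,  0.01020777,  0.02026462]), 'grip_width': 0.9960407003551673}
```

View pics/both.png

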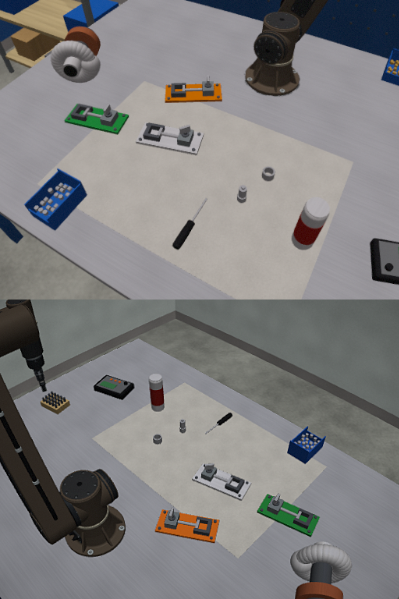

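The silver-grey jig in the middle is the real one (its base plate is around px 170,135 in the scene half). The green and orange ones are decoys. Next I'll look from above the cartridge.

```bash
cat >> h.py <<'E'
def goto(x,y,z,ang=None):
    s=read_state();w,qx,qy,qz=s["orientation"]
    from scipy.spatial.transform import Rotation as R
    M=R.from_quat([qx,qy,qz,w]).as_matrix()
    a=np.arctan2(M[1,0],M[0,0]);d=M.T@(np.array([x,y,z])-s["position"])
    print("t",round(s["t"],2),"pos",s["position"].round(1),"toolx ang",round(a,4),"j1,j6",s["joint_positions"][[0,5]].round(2),"ft",s["ft_force"].round(1),"tq",s["torque"].round(2),"grip",round(s["grip_width"],3))
    print("shift m",(d/1000).round(4),"yaw",None if ang is None else round(-(ang-a),4))
E
python3 - <<'E'
from h import *
i=camera_info("wrist");P=np.array(i["pose"]);print(P.round(2),i["fx"])
goto(590,152,250)
E
```

```text
[[-3.2000e-01 -9.0000e-01 -3.1000e-01  2.9402e+02]
 [-9.5000e-01  3.0000e-01  1.0000e-01  6.1345e+02]
 [-0.0000e+00  3.2000e-01 -9.5000e-01  3.7458e+02]
 [ 0.0000e+00  0.0000e+00  0.0000e+00  1.0000e+00]] 309.4357347243617
t 0.9 pos [214.8 639.9 250. ] toolx ang -0.3237 j1,j6 [ 1.54 -0.29] ft [0.6 0.1 0.8] tq [-0.01  0.01  0.02] grip 0.996
shift m [0.511  0.3432 0.    ] yaw None
```

Call:
servo_tool(moves=[{"translation": [0.02, 0.015, 0], "yaw": 0, "hand": 0}, {"translation": [0.055, 0.04, 0], "yaw": 0, "hand": 0}, {"translation": [0.088, 0.06, 0], "yaw": 0, "hand": 0}, {"translation": [0.12, 0.08, 0], "yaw": 0, "hand": 0}, {"translation": [0.152, 0.1, 0], "yaw": 0, "hand": 0}, {"translation": [0.185, 0.12, 0], "yaw": 0, "hand": 0}, {"translation": [0.218, 0.14, 0], "yaw": 0, "hand": 0}, {"translation": [0.25, 0.16, 0], "yaw": 0, "hand": 0}])

```text
t: 1.57
position: [401.8, 407.1, 250.4]
orientation: [-0.0, 0.987, -0.161, 0.0]
ft_force: [1.2, -0.7, 0.3]
grip_width: 0.995
```

Call:
servo_tool(moves=[{"translation": [0.033, 0.022, 0], "yaw": 0, "hand": 0}, {"translation": [0.066, 0.044, 0], "yaw": 0, "hand": 0}, {"translation": [0.1, 0.066, 0], "yaw": 0, "hand": 0}, {"translation": [0.133, 0.088, 0], "yaw": 0, "hand": 0}, {"translation": [0.166, 0.11, 0], "yaw": 0, "hand": 0}, {"translation": [0.2, 0.132, 0], "yaw": 0, "hand": 0}, {"translation": [0.23, 0.155, 0], "yaw": 0, "hand": 0}, {"translation": [0.255, 0.175, 0], "yaw": 0, "hand": 0}])

```text
t: 2.23
position: [588.2, 159.4, 250.1]
orientation: [0.0, 0.987, -0.162, 0.0]
ft_force: [1.0, 0.9, -0.3]
grip_width: 0.996
```

Run:
```python
from h import *
i,im=look("wrist",["cartridge"],"w1.png")
for r in regions_of("wrist","cartridge")[:2]:
    v,u=np.nonzero(r["pixels"]);print(r["p"],u.min(),u.max(),v.min(),v.max())
goto(623,152,150)
```

```text
wrist cartridge 0.75 [624.  152.5   1.5]
0.66 235 260 119 151
t 2.38 pos [587.9 159.5 249.7] toolx ang -0.3275 j1,j6 [0.59 0.66] ft [-0.4  0.1 -0.4] tq [ 0.08  0.03 -0.01] grip 1.0
shift m [ 0.0357 -0.0042  0.0997] yaw None
```

View pics/w1.png

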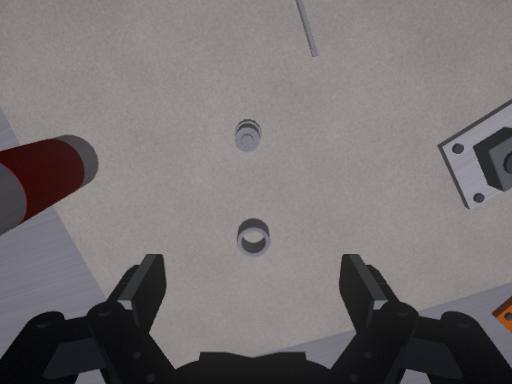

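The picture shows the cartridge at px (248,135), the sleeve at (253,238), and the real jig's corner at right (480,160). All three cameras agree on (624,152).

Call:
servo_tool(moves=[{"translation": [0.01, -0.001, 0.02], "yaw": 0, "hand": 0}, {"translation": [0.022, -0.002, 0.045], "yaw": 0, "hand": 0}, {"translation": [0.033, -0.004, 0.07], "yaw": 0, "hand": 0}, {"translation": [0.036, -0.004, 0.09], "yaw": 0, "hand": 0}, {"translation": [0.036, -0.004, 0.1], "yaw": 0, "hand": 0}, {"translation": [0.036, -0.004, 0.1], "yaw": 0, "hand": 0}, {"translation": [0.036, -0.004, 0.1], "yaw": 0, "hand": 0}, {"translation": [0.036, -0.004, 0.1], "yaw": 0, "hand": 0}])

```text
t: 3.05
position: [622.8, 154.8, 151.7]
orientation: [-0.001, 0.987, -0.161, 0.001]
ft_force: [0.2, 0.6, 1.0]
grip_width: 1.0
```

Run:
```python
from h import *
i,im=look("wrist",["cartridge"],"w2.png")
cv2.imwrite("pics/w2c.png",cv2.resize(im[60:360,130:390,::-1],None,fx=2,fy=2))
goto(624,152.3,57)
```

```text
wrist cartridge 0.91 [6.246e+02 1.518e+02 6.000e-01]
t 3.15 pos [622.9 154.7 151.9] toolx ang -0.3231 j1,j6 [0.55 0.7 ] ft [-0.9  0.5 -0.5] tq [-0.08 -0.03  0.02] grip 0.999
shift m [0.0016 0.0021 0.0949] yaw None
```

View pics/w2c.png

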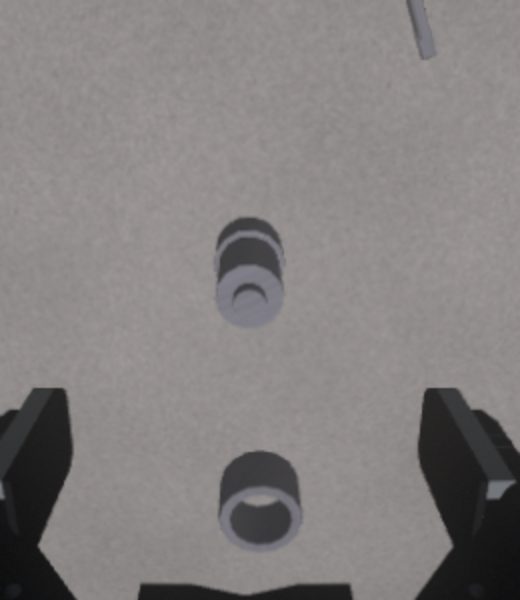

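The cartridge stands upright, with its stub at px (255,210), centred between the fingers. The sleeve is behind it at (259,317).

Run:
```python
from h import *
print(ray(camera_info("wrist"),[[255,208.5]],68).round(1))
goto(624.3,152.2,57)
```

```text
[[624.  152.6  68. ]]
t 3.15 pos [622.9 154.7 151.9] toolx ang -0.3231 j1,j6 [0.55 0.7 ] ft [-0.9  0.5 -0.5] tq [-0.08 -0.03  0.02] grip 0.999
shift m [0.0019 0.0021 0.0949] yaw None
```

Call:
servo_tool(moves=[{"translation": [0.001, 0.001, 0.015], "yaw": 0, "hand": 0}, {"translation": [0.002, 0.002, 0.035], "yaw": 0, "hand": 0}, {"translation": [0.002, 0.002, 0.055], "yaw": 0, "hand": 0}, {"translation": [0.002, 0.002, 0.075], "yaw": 0, "hand": 0}, {"translation": [0.002, 0.002, 0.09], "yaw": 0, "hand": 0}, {"translation": [0.002, 0.002, 0.095], "yaw": 0, "hand": 0}, {"translation": [0.002, 0.002, 0.095], "yaw": 0, "hand": 0}, {"translation": [0.002, 0.002, 0.095], "yaw": 0, "hand": 0.3}], newtons=40)

```text
t: 3.82
position: [624.2, 151.8, 56.2]
orientation: [-0.0, 0.987, -0.161, 0.001]
ft_force: [0.1, 0.2, -0.3]
grip_width: 0.885
```

Run:
```python
from h import *
goto(624.3,152.2,57)
```

```text
t 3.82 pos [624.2 151.8  56.2] toolx ang -0.3234 j1,j6 [0.54 0.71] ft [ 0.1  0.2 -0.3] tq [ 0.03  0.   -0.  ] grip 0.885
shift m [-0.0001 -0.0004 -0.0008] yaw None
```

Call:
servo_tool(moves=[{"translation": [0, 0, 0], "yaw": 0, "hand": 0.5}, {"translation": [0, 0, 0], "yaw": 0, "hand": 0.65}, {"translation": [0, 0, 0], "yaw": 0, "hand": 0.8}, {"translation": [0, 0, 0], "yaw": 0, "hand": 0.9}, {"translation": [0, 0, 0], "yaw": 0, "hand": 1}, {"translation": [0, 0, 0], "yaw": 0, "hand": 1}, {"translation": [0, 0, 0], "yaw": 0, "hand": 1}, {"translation": [0, 0, 0], "yaw": 0, "hand": 1}], newtons=50)

```text
t: 4.48
position: [624.1, 151.7, 55.9]
orientation: [-0.0, 0.987, -0.161, 0.001]
ft_force: [-1.7, 0.0, 6.1]
grip_width: 0.273
```

Call:
servo_tool(moves=[{"translation": [0, 0, 0], "yaw": 0, "hand": 1}, {"translation": [0, 0, -0.01], "yaw": 0, "hand": 1}, {"translation": [0, 0, -0.03], "yaw": 0, "hand": 1}, {"translation": [0, 0, -0.06], "yaw": 0, "hand": 1}, {"translation": [0, 0, -0.09], "yaw": 0, "hand": 1}, {"translation": [0, 0, -0.12], "yaw": 0, "hand": 1}, {"translation": [0, 0, -0.14], "yaw": 0, "hand": 1}, {"translation": [0, 0, -0.14], "yaw": 0, "hand": 1}])

```text
t: 5.15
position: [625.5, 152.1, 200.7]
orientation: [-0.002, 0.987, -0.161, 0.003]
ft_force: [-0.3, 0.7, -0.8]
grip_width: 0.277
```

Run:
```python
from h import *
goto(532,-160,196,0.243)
```

```text
t 5.15 pos [625.5 152.1 200.7] toolx ang -0.3232 j1,j6 [0.54 0.71] ft [-0.3  0.7 -0.8] tq [ 0.05 -0.14  0.03] grip 0.277
shift m [0.0104 0.3256 0.0032] yaw -0.5662
```

Call:
servo_tool(moves=[{"translation": [0, 0.02, 0], "yaw": -0.05, "hand": 1}, {"translation": [0.0, 0.055, -0.01], "yaw": -0.12, "hand": 1}, {"translation": [0.0, 0.095, -0.02], "yaw": -0.2, "hand": 1}, {"translation": [0.0, 0.135, -0.03], "yaw": -0.28, "hand": 1}, {"translation": [0, 0.175, -0.04], "yaw": -0.36, "hand": 1}, {"translation": [0, 0.215, -0.05], "yaw": -0.45, "hand": 1}, {"translation": [0, 0.255, -0.05], "yaw": -0.52, "hand": 1}, {"translation": [0, 0.295, -0.05], "yaw": -0.566, "hand": 1}])

```text
t: 5.82
position: [528.3, -129.7, 245.2]
orientation: [-0.0, 0.992, 0.123, 0.0]
ft_force: [1.6, -0.6, -3.3]
grip_width: 0.278
```

Call:
servo_tool(moves=[{"translation": [0, 0.02, 0], "yaw": 0, "hand": 1}, {"translation": [0.0, 0.04, 0], "yaw": 0, "hand": 1}, {"translation": [0.0, 0.05, 0], "yaw": 0, "hand": 1}, {"translation": [0.0, 0.06, 0], "yaw": 0, "hand": 1}, {"translation": [0, 0.06, 0], "yaw": 0, "hand": 1}, {"translation": [0, 0.06, 0], "yaw": 0, "hand": 1}, {"translation": [0, 0.06, 0], "yaw": 0, "hand": 1}, {"translation": [0, 0.06, 0], "yaw": 0, "hand": 1}])

```text
t: 6.48
position: [544.1, -185.6, 244.9]
orientation: [-0.0, 0.993, 0.121, -0.0]
ft_force: [-0.7, -0.5, -2.9]
grip_width: 0.277
```

Run:
```python
from h import *
i,im=look("wrist",["jig","bay","thumbscrew","screw_grip","cartridge"],"w3.png")
goto(532,-248,196,0.243)
```

```text
wrist jig 0.84 [ 574.5 -493.9   -2.1]
wrist jig 0.78 [ 5.170e+02 -1.886e+02  5.000e-01]
wrist jig 0.75 [ 262.  -244.9   -0.7]
wrist bay 0.78 [ 535.  -247.3   14.1]
wrist bay 0.77 [ 287.8 -294.7   15.4]
wrist thumbscrew 0.95 [ 559.9 -433.2   41.8]
wrist thumbscrew 0.8 [ 505.6 -128.8   42.5]
wrist screw_grip 0.87 [ 501.7 -133.7   68.9]
wrist screw_grip 0.69 [ 558.8 -439.6   74.4]
wrist cartridge 0.76 [ 543.5 -185.1  190.7]
wrist cartridge 0.38 [ 519.9 -186.7    1.7]
t 6.78 pos [ 544.2 -186.1  245.1] toolx ang 0.2427 j1,j6 [0.01 1.8 ] ft [ 0.  -0.3 -2.2] tq [-0.03  0.06  0.06] grip 0.276
shift m [-0.0267  0.0571  0.0491] yaw -0.0003
```

View pics/w3.png

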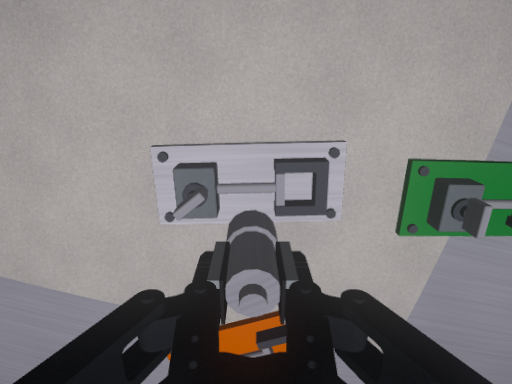

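The jig sits upright in the picture. Its plate corners are at px (152,147), (346,142), (343,221) and (162,225). The bay opening is at about (297,187) and the thumbscrew collar at (195,192), with its wing pointing down-left. I'll work out positions from the corners and bay walls.

Run:
```python
from h import *
i=camera_info("wrist");im=cv2.imread("pics/w3.png");g=cv2.cvtColor(im,6)
h=np.float32([[163,157],[334,153],[331,213],[169,217]])
# hole centroids
hp=[]
for u,v in h.astype(int):
    w=g[v-7:v+8,u-7:u+8].astype(float);m=np.clip(np.median(w)-30-w,0,None);vv,uu=np.mgrid[-7:8,-7:8]
    hp.append([u+(m*uu).sum()/m.sum(),v+(m*vv).sum()/m.sum()])
c=np.float32([[152,147],[346,142],[343,221],[162,225]])
c2=cv2.cornerSubPix(g,c.reshape(-1,1,2).copy(),(4,4),(-1,-1),(3,30,.01))[:,0]
for n,p in(("holes",hp),("corners",c),("sub",c2)):
    W=ray(i,p,12);print(n,np.round(p,1).tolist(),W.round(1)[:,:2].tolist(),"mean",W.mean(0).round(1))
    d=(W[0]+W[3]-W[1]-W[2])/2;e=(W[0]+W[1]-W[2]-W[3])/2;print(np.linalg.norm(d),np.linalg.norm(e),"yaw",np.arctan2(-d[0],d[1]),np.arctan2(e[1],e[0]))
cv2.imwrite("pics/w3c.png",cv2.resize(im[130:235,145:355],None,fx=3.8,fy=3.8,interpolation=cv2.INTER_CUBIC))
```

```text
holes [[162.5, 156.2], [333.6, 152.2], [328.9, 212.0], [169.5, 216.1]] [[527.6, -81.3], [580.5, -275.6], [507.1, -294.2], [453.8, -101.3]] mean [ 517.3 -188.1   12. ]
200.71698688293523 76.08875934074703 yaw 0.267871479129511 0.25623799382137274
corners [[152.0, 147.0], [346.0, 142.0], [343.0, 221.0], [162.0, 225.0]] [[535.5, -67.5], [595.5, -286.0], [499.7, -315.6], [439.3, -93.9]] mean [ 517.5 -190.8   12. ]
228.21742271063997 100.00428046206795 yaw 0.2670045195323882 0.283819491083465
sub [[150.5, 146.10000610351562], [345.79998779296875, 141.3000030517578], [343.0, 221.0], [162.0, 225.0]] [[536.2, -65.6], [596.2, -285.5], [499.7, -315.6], [439.3, -93.9]] mean [ 517.8 -190.2   12. ]
228.92758365019793 100.98366847630341 yaw 0.2663464197583019 0.2933281757706503
```

View pics/w3c.png

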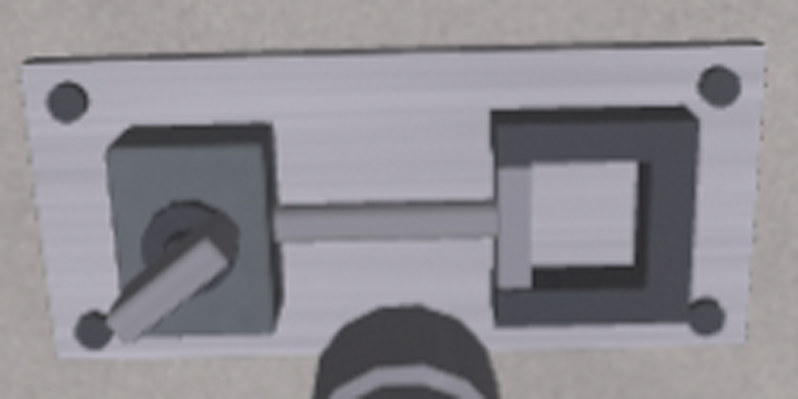

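Run:
```python
from h import *
i=camera_info("wrist")
c=np.array([[650,161],[648,290],[530,290],[530,162],[223,240],[118,330],[190,290]])/3.8+[145,130]
W=ray(i,c[:4],34)
def loc(W,o=(517.3,-189.5),y=.268):
    R=np.array([[np.cos(y),np.sin(y)],[-np.sin(y),np.cos(y)]]);return (W[:,:2]-o)@R.T
print(W.round(1),loc(W).round(1))
T=ray(i,c[4:],82);print(T.round(1),loc(T).round(1));d=T[0]-T[1];print(np.arctan2(d[1],d[0])%np.pi)
goto(532.7,-247.8,130,0.268)
```

```text
[[ 556.6 -257.    34. ]
 [ 517.5 -268.8   34. ]
 [ 508.8 -233.6   34. ]
 [ 547.7 -222.6   34. ]] [[ 20.  -75.5]
 [-20.8 -76.5]
 [-19.9 -40.3]
 [ 20.6 -40. ]]
[[ 519.7 -143.1   82. ]
 [ 488.2 -120.7   82. ]
 [ 504.  -137.3   82. ]] [[14.6 44. ]
 [-9.9 74.1]
 [ 1.  53.8]]
2.523549500499473
t 6.78 pos [ 544.2 -186.1  245.1] toolx ang 0.2427 j1,j6 [0.01 1.8 ] ft [ 0.  -0.3 -2.2] tq [-0.03  0.06  0.06] grip 0.276
shift m [-0.026   0.0571  0.1151] yaw -0.0253
```

Call:
servo_tool(moves=[{"translation": [-0.006, 0.015, 0.01], "yaw": -0.005, "hand": 1}, {"translation": [-0.013, 0.03, 0.02], "yaw": -0.01, "hand": 1}, {"translation": [-0.02, 0.045, 0.04], "yaw": -0.02, "hand": 1}, {"translation": [-0.026, 0.056, 0.065], "yaw": -0.025, "hand": 1}, {"translation": [-0.026, 0.056, 0.09], "yaw": -0.025, "hand": 1}, {"translation": [-0.026, 0.056, 0.11], "yaw": -0.025, "hand": 1}, {"translation": [-0.026, 0.056, 0.12], "yaw": -0.025, "hand": 1}, {"translation": [-0.026, 0.056, 0.12], "yaw": -0.025, "hand": 1}])

```text
t: 7.45
position: [530.9, -246.8, 122.6]
orientation: [-0.001, 0.991, 0.133, -0.002]
ft_force: [1.1, 0.3, -1.6]
grip_width: 0.277
```

Run:
```python
from h import *
i,im=look("wrist",["bay","cartridge","thumbscrew"],"w4.png")
goto(532.9,-246.3,68,0.268)
cv2.imwrite("pics/w4c.png",cv2.resize(im[40:300,80:440,::-1],None,fx=2.2,fy=2.2,interpolation=cv2.INTER_CUBIC))
```

```text
wrist bay 0.77 [ 536.6 -245.9   12.4]
wrist cartridge 0.62 [ 529.1 -246.    67.6]
wrist thumbscrew 0.77 [ 503.5 -130.1   46.4]
wrist thumbscrew 0.65 [ 562.7 -434.5   40.4]
t 7.65 pos [ 533.5 -247.1  126.6] toolx ang 0.2679 j1,j6 [-0.1   1.94] ft [ 0.2 -0.5 -2.4] tq [ 0.   -0.04 -0.03] grip 0.276
shift m [-0.0005 -0.0011  0.0586] yaw -0.0001
```

View pics/w4c.png

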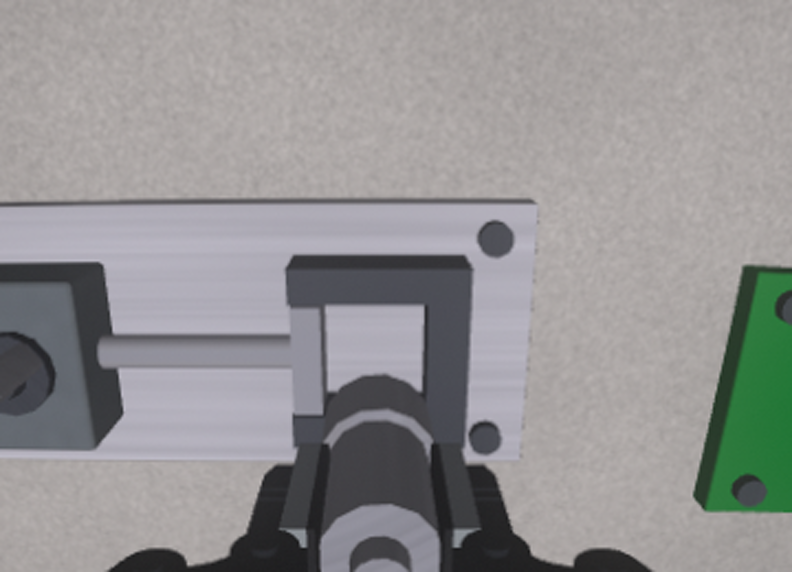

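The bay's opening is at crop px (324–425, 304–415). The cartridge foot sits just in front of it, laterally centred at about x=378.

Run:
```python
from h import *
i=camera_info("wrist")
c=np.array([[425,304],[323,305],[425,375],[430,412],[326,412]])/2.2+[80,40]
W=ray(i,c[:3],34);y=.268
R=np.array([[np.cos(y),np.sin(y)],[-np.sin(y),np.cos(y)]])
L=lambda W:((W[:,:2]-[533.2,-247.3])@R.T).round(1)
print(L(W));
print("cart body edges at z~%.0f"%(126.6-56+28),L(ray(i,np.array([[327,420],[431,425]])/2.2+[80,40],126.6-56+29)))
print("tcp",L(np.array([[533.5,-247.1]])))
h=np.array([[496,239],[485,437],[537,203],[520,458]])/2.2+[80,40];print("holes/corners want 38,-40 / -38,-40 / 50,-55",L(ray(i,h,12)))
```

```text
[[ 22.3 -15.5]
 [ 22.   18.3]
 [ -3.  -16. ]]
cart body edges at z~99 [[ 11.3  12.6]
 [  9.9 -12.9]]
tcp [[0.3 0.1]]
holes/corners want 38,-40 / -38,-40 / 50,-55 [[ 40.1 -41.8]
 [-37.9 -41.7]
 [ 52.8 -55.6]
 [-47.2 -56.1]]
```

Call:
servo_tool(moves=[{"translation": [0.001, -0.001, 0.01], "yaw": 0, "hand": 1}, {"translation": [0.001, -0.001, 0.02], "yaw": 0, "hand": 1}, {"translation": [0.001, -0.001, 0.028], "yaw": 0, "hand": 1}, {"translation": [0.001, -0.001, 0.035], "yaw": 0, "hand": 1}, {"translation": [0.001, -0.001, 0.04], "yaw": 0, "hand": 1}, {"translation": [0.001, -0.001, 0.045], "yaw": 0, "hand": 1}, {"translation": [0.001, -0.001, 0.05], "yaw": 0, "hand": 1}, {"translation": [0.001, -0.001, 0.05], "yaw": 0, "hand": 1}])

```text
t: 8.32
position: [532.5, -245.8, 73.8]
orientation: [-0.0, 0.991, 0.133, -0.001]
ft_force: [0.1, -0.6, -3.1]
grip_width: 0.275
```

Run:
```python
from h import *
goto(534.4,-246.1,68,0.268)
```

```text
t 8.32 pos [ 532.5 -245.8   73.8] toolx ang 0.267 j1,j6 [-0.1   1.94] ft [ 0.1 -0.6 -3.1] tq [-0.02  0.03  0.02] grip 0.275
shift m [0.0018 0.0008 0.0058] yaw -0.001
```

Call:
servo_tool(moves=[{"translation": [0.001, 0, 0.001], "yaw": 0, "hand": 1}, {"translation": [0.001, 0, 0.002], "yaw": 0, "hand": 1}, {"translation": [0.001, 0, 0.003], "yaw": 0, "hand": 1}, {"translation": [0.001, 0, 0.004], "yaw": 0, "hand": 1}, {"translation": [0.001, 0, 0.005], "yaw": 0, "hand": 1}, {"translation": [0.001, 0, 0.005], "yaw": 0, "hand": 1}, {"translation": [0.001, 0, 0.005], "yaw": 0, "hand": 1}, {"translation": [0.001, 0, 0.005], "yaw": 0, "hand": 1}])

```text
t: 8.98
position: [534.0, -245.6, 70.1]
orientation: [0.0, 0.991, 0.133, 0.0]
ft_force: [-0.2, 0.9, -2.2]
grip_width: 0.27
```

Run:
```python
from h import *
goto(534.4,-246.1,68,0.268)
```

```text
t 8.98 pos [ 534.  -245.6   70.1] toolx ang 0.2672 j1,j6 [-0.1   1.94] ft [-0.2  0.9 -2.2] tq [-0.02  0.04 -0.01] grip 0.27
shift m [0.0002 0.0006 0.0021] yaw -0.0008
```

Call:
servo_tool(moves=[{"translation": [0, 0, 0.0005], "yaw": 0, "hand": 1}, {"translation": [0, 0, 0.001], "yaw": 0, "hand": 1}, {"translation": [0, 0, 0.0015], "yaw": 0, "hand": 1}, {"translation": [0, 0, 0.002], "yaw": 0, "hand": 1}, {"translation": [0, 0, 0.002], "yaw": 0, "hand": 1}, {"translation": [0, 0, 0.0025], "yaw": 0, "hand": 1}, {"translation": [0, 0, 0.0025], "yaw": 0, "hand": 1}, {"translation": [0, 0, 0.0025], "yaw": 0, "hand": 1}])

```text
t: 9.65
position: [534.1, -245.6, 67.9]
orientation: [0.0, 0.991, 0.133, 0.0]
ft_force: [-1.3, 0.3, 3.4]
grip_width: 0.272
```

Run:
```python
from h import *
goto(534.4,-246.1,68,0.268)
```

```text
t 9.65 pos [ 534.1 -245.6   67.9] toolx ang 0.2674 j1,j6 [-0.1   1.94] ft [-1.3  0.3  3.4] tq [0.55 0.66 0.02] grip 0.272
shift m [ 0.0002  0.0006 -0.0001] yaw -0.0006
```

Contact is at z 67.9, which matches the foot standing on the 12 mm floor. Releasing and rising.

Call:
servo_tool(moves=[{"translation": [0, 0, 0], "yaw": 0, "hand": 0.68}, {"translation": [0, 0, 0], "yaw": 0, "hand": 0.6}, {"translation": [0, 0, 0], "yaw": 0, "hand": 0.5}, {"translation": [0, 0, 0], "yaw": 0, "hand": 0.4}, {"translation": [0, 0, 0], "yaw": 0, "hand": 0.3}, {"translation": [0, 0, 0], "yaw": 0, "hand": 0.2}, {"translation": [0, 0, 0], "yaw": 0, "hand": 0.2}, {"translation": [0, 0, 0], "yaw": 0, "hand": 0.2}])

```text
t: 10.32
position: [534.0, -245.6, 67.5]
orientation: [0.0, 0.991, 0.133, -0.0]
ft_force: [-0.4, -0.4, -1.2]
grip_width: 0.8
```

Call:
servo_tool(moves=[{"translation": [0, 0, -0.01], "yaw": 0, "hand": 0.2}, {"translation": [0, 0, -0.03], "yaw": 0, "hand": 0.2}, {"translation": [0, 0, -0.06], "yaw": 0, "hand": 0.2}, {"translation": [0, 0, -0.09], "yaw": 0, "hand": 0.2}, {"translation": [0, 0, -0.12], "yaw": 0, "hand": 0.2}, {"translation": [0, -0.03, -0.14], "yaw": 0, "hand": 0.2}, {"translation": [0, -0.06, -0.14], "yaw": 0, "hand": 0.2}, {"translation": [0, -0.06, -0.14], "yaw": 0, "hand": 0.2}])

```text
t: 10.98
position: [517.7, -185.0, 210.3]
orientation: [-0.0, 0.991, 0.134, 0.002]
ft_force: [-0.1, -0.0, -1.9]
grip_width: 0.801
```

Run:
```python
from h import *
i,im=look("wrist",["bay","cartridge","thumbscrew","screw_grip"],"w5.png")
goto(501.5,-132,130)
cv2.imwrite("pics/w5c.png",cv2.resize(im[60:320,80:440,::-1],None,fx=2.2,fy=2.2,interpolation=cv2.INTER_CUBIC))
```

```text
wrist bay 0.79 [ 534.3 -247.8   11.8]
wrist bay 0.72 [ 285.  -296.5   16.7]
wrist cartridge 0.86 [ 532.6 -243.3   15.2]
wrist thumbscrew 0.87 [ 504.  -128.    43.5]
wrist thumbscrew 0.85 [ 561.3 -434.5   41.1]
wrist screw_grip 0.97 [ 502.2 -134.9   67.1]
t 11.23 pos [ 518.2 -188.1  207.5] toolx ang 0.267 j1,j6 [0.01 1.83] ft [ 0.7 -1.5 -0.5] tq [ 0.01 -0.04 -0.01] grip 0.798
shift m [-0.0013 -0.0586  0.0775] yaw None
```

View pics/w5c.png

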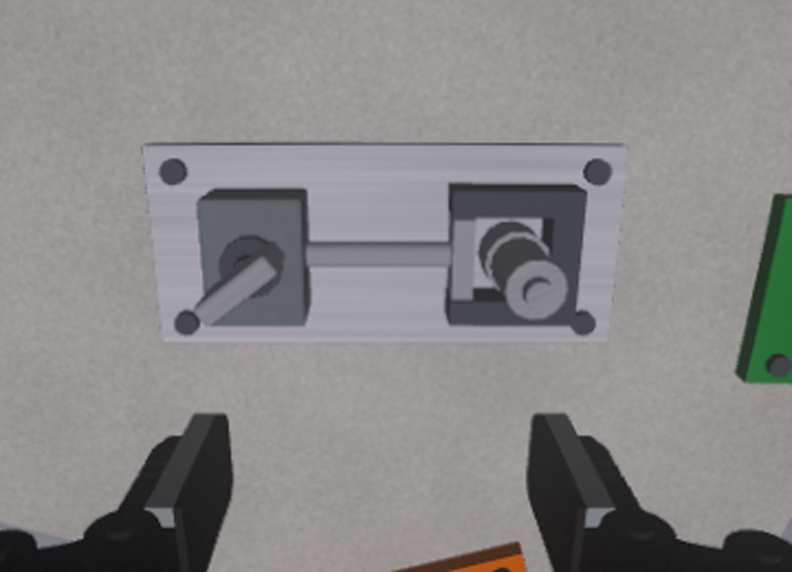

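The cartridge stands upright in the bay, with its stub at crop px (540,290). The wing runs from (203,310) to (270,262). Next I move above the thumbscrew and align the yaw.

Call:
servo_tool(moves=[{"translation": [0, -0.01, 0], "yaw": 0.11, "hand": 0.2}, {"translation": [0, -0.02, 0.01], "yaw": 0.22, "hand": 0.2}, {"translation": [0, -0.03, 0.02], "yaw": 0.33, "hand": 0.2}, {"translation": [0, -0.04, 0.03], "yaw": 0.44, "hand": 0.2}, {"translation": [-0.001, -0.05, 0.04], "yaw": 0.55, "hand": 0.2}, {"translation": [-0.001, -0.058, 0.05], "yaw": 0.66, "hand": 0.2}, {"translation": [-0.001, -0.058, 0.06], "yaw": 0.77, "hand": 0.2}, {"translation": [-0.001, -0.058, 0.06], "yaw": 0.88, "hand": 0.2}])

```text
t: 11.9
position: [500.6, -132.3, 145.1]
orientation: [0.001, 0.952, -0.305, -0.002]
ft_force: [-0.2, 0.6, -0.3]
grip_width: 0.803
```

Run:
```python
from h import *
i,im=look("wrist",["bay","thumbscrew","screw_grip"],"w6.png")
goto(501.5,-132,70,-.618)
cv2.imwrite("pics/w6c.png",cv2.resize(im[100:384,100:420,::-1],None,fx=2,fy=2,interpolation=cv2.INTER_CUBIC))
```

```text
wrist bay 0.93 [ 290.6 -294.8   16.8]
wrist thumbscrew 0.56 [ 505.  -131.6   45.4]
wrist screw_grip 0.72 [ 503.  -135.1   68.4]
t 12.1 pos [ 502.1 -132.6  147.3] toolx ang -0.6096 j1,j6 [0.12 0.84] ft [-0.2  0.2 -0.3] tq [-0.   -0.    0.03] grip 0.801
shift m [-0.0008 -0.0002  0.0773] yaw 0.0084
```

View pics/w6c.png

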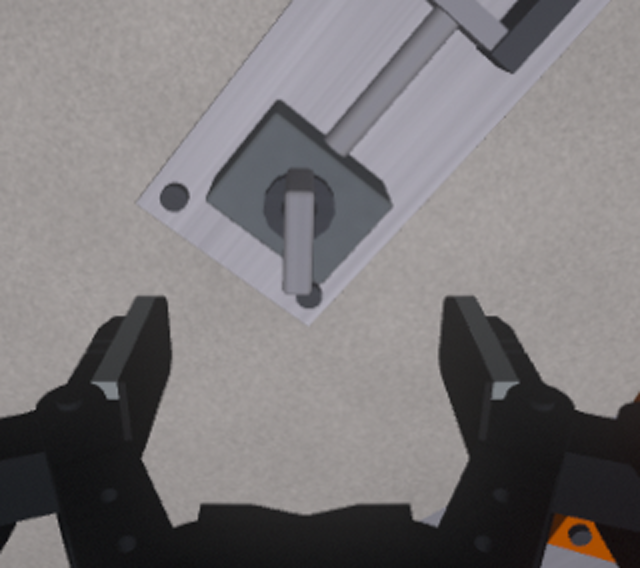

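The wing is nearly in line with the tool: its top face runs from crop px (300,191) to (298,292), about midway between the fingers.

Run:
```python
from h import *
i=camera_info("wrist")
T=ray(i,np.array([[300,191],[298,293],[286,191],[314,191]])/2+100,82);d=T[0]-T[1]
print(T.round(1),np.linalg.norm(d),np.linalg.norm(T[2]-T[3]),"ctr",T[:2].mean(0).round(1),"ang",np.arctan2(d[1],d[0]))
m=T[:2].mean(0);goto(m[0],m[1],70,np.arctan2(d[1],d[0]))
```

```text
[[ 517.7 -141.4   82. ]
 [ 487.7 -119.4   82. ]
 [ 520.3 -137.6   82. ]
 [ 515.1 -145.1   82. ]] 37.21110747863622 9.089799575365975 ctr [ 502.7 -130.4   82. ] ang -0.6312096508246675
t 12.1 pos [ 502.1 -132.6  147.3] toolx ang -0.6096 j1,j6 [0.12 0.84] ft [-0.2  0.2 -0.3] tq [-0.   -0.    0.03] grip 0.801
shift m [-0.0007 -0.0022  0.0773] yaw 0.0216
```

Call:
servo_tool(moves=[{"translation": [0, -0.001, 0.015], "yaw": 0.018, "hand": 0.2}, {"translation": [0, -0.001, 0.03], "yaw": 0.018, "hand": 0.2}, {"translation": [0, -0.001, 0.045], "yaw": 0.018, "hand": 0.2}, {"translation": [0, -0.001, 0.06], "yaw": 0.018, "hand": 0.2}, {"translation": [0, -0.001, 0.07], "yaw": 0.018, "hand": 0.2}, {"translation": [0, -0.001, 0.077], "yaw": 0.018, "hand": 0.2}, {"translation": [0, -0.001, 0.077], "yaw": 0.018, "hand": 0.2}, {"translation": [0, -0.001, 0.077], "yaw": 0.018, "hand": 0.2}], newtons=40)

```text
t: 12.77
position: [502.6, -131.4, 70.6]
orientation: [0.0, 0.951, -0.31, -0.0]
ft_force: [-0.3, -0.1, 0.5]
grip_width: 0.798
```

Call:
servo_tool(moves=[{"translation": [0, 0, 0], "yaw": 0, "hand": 0.4}, {"translation": [0, 0, 0], "yaw": 0, "hand": 0.55}, {"translation": [0, 0, 0], "yaw": 0, "hand": 0.7}, {"translation": [0, 0, 0], "yaw": 0, "hand": 0.8}, {"translation": [0, 0, 0], "yaw": 0, "hand": 0.9}, {"translation": [0, 0, 0], "yaw": 0, "hand": 1}, {"translation": [0, 0, 0], "yaw": 0, "hand": 1}, {"translation": [0, 0, 0], "yaw": 0, "hand": 1}])

```text
t: 13.43
position: [502.8, -131.1, 71.0]
orientation: [-0.0, 0.951, -0.31, 0.0]
ft_force: [-1.5, 1.4, 5.9]
grip_width: 0.107
```

Run:
```python
from h import *
goto(502.2,-131.3,70,.268-np.pi)
```

```text
t 13.43 pos [ 502.8 -131.1   71. ] toolx ang -0.6305 j1,j6 [0.12 0.82] ft [-1.5  1.4  5.9] tq [0.6  0.46 0.03] grip 0.107
shift m [-0.0004  0.0005  0.001 ] yaw 2.2431
```

Call:
servo_tool(moves=[{"translation": [0, 0, 0], "yaw": 0.05, "hand": 1}, {"translation": [0, 0, 0], "yaw": 0.15, "hand": 1}, {"translation": [0, 0, 0], "yaw": 0.25, "hand": 1}, {"translation": [0, 0, 0], "yaw": 0.35, "hand": 1}, {"translation": [0, 0, 0], "yaw": 0.45, "hand": 1}, {"translation": [0, 0, 0], "yaw": 0.55, "hand": 1}, {"translation": [0, 0, 0], "yaw": 0.6, "hand": 1}, {"translation": [0, 0, 0], "yaw": 0.6, "hand": 1}])

```text
t: 14.1
position: [502.0, -131.7, 70.9]
orientation: [0.0, 0.816, -0.579, -0.0]
ft_force: [-2.7, -1.7, 7.9]
grip_width: 0.111
```

Run:
```python
from h import *
goto(502.2,-131.3,70,.268-np.pi)
```

```text
t 14.1 pos [ 502.  -131.7   70.9] toolx ang -1.2341 j1,j6 [0.12 0.21] ft [-2.7 -1.7  7.9] tq [-0.58  1.1  -0.1 ] grip 0.111
shift m [-0.0003 -0.0003  0.0009] yaw 1.6395
```

Call:
servo_tool(moves=[{"translation": [0, 0, 0], "yaw": 0.08, "hand": 1}, {"translation": [0, 0, 0], "yaw": 0.18, "hand": 1}, {"translation": [0, 0, 0], "yaw": 0.28, "hand": 1}, {"translation": [0, 0, 0], "yaw": 0.38, "hand": 1}, {"translation": [0, 0, 0], "yaw": 0.48, "hand": 1}, {"translation": [0, 0, 0], "yaw": 0.58, "hand": 1}, {"translation": [0, 0, 0], "yaw": 0.65, "hand": 1}, {"translation": [0, 0, 0], "yaw": 0.7, "hand": 1}])

```text
t: 14.77
position: [500.9, -131.7, 70.9]
orientation: [-0.001, -0.567, 0.823, 0.001]
ft_force: [-6.8, -0.1, 11.8]
grip_width: 0.109
```

Call:
servo_tool(moves=[{"translation": [0, 0, 0], "yaw": 0.08, "hand": 1}, {"translation": [0, 0, 0], "yaw": 0.17, "hand": 1}, {"translation": [0, 0, 0], "yaw": 0.26, "hand": 1}, {"translation": [0, 0, 0], "yaw": 0.35, "hand": 1}, {"translation": [0, 0, 0], "yaw": 0.44, "hand": 1}, {"translation": [0, 0, 0], "yaw": 0.52, "hand": 1}, {"translation": [0, 0, 0], "yaw": 0.6, "hand": 1}, {"translation": [0, 0, 0], "yaw": 0.6, "hand": 1}])

```text
t: 15.43
position: [500.2, -131.2, 70.9]
orientation: [-0.002, -0.298, 0.955, 0.001]
ft_force: [-10.5, 4.5, 16.2]
grip_width: 0.109
```

Run:
```python
from h import *
goto(502.2,-131.3,70,.268-np.pi)
look("wrist",["cartridge"],"w7.png")
```

```text
t 15.43 pos [ 500.2 -131.2   70.9] toolx ang -2.5361 j1,j6 [ 0.12 -1.09] ft [-10.5   4.5  16.2] tq [ 1.65  3.47 -0.07] grip 0.109
shift m [-0.0016 -0.0013  0.0009] yaw 0.3375
wrist cartridge 0.59 [ 532.  -245.9   13. ]
```

Call:
servo_tool(moves=[{"translation": [0.0003, 0.0005, -0.0003], "yaw": 0, "hand": 1}, {"translation": [0.0006, 0.001, -0.0006], "yaw": 0.0, "hand": 1}, {"translation": [0.001, 0.0015, -0.001], "yaw": 0.04, "hand": 1}, {"translation": [0.001, 0.0015, -0.001], "yaw": 0.08, "hand": 1}, {"translation": [0.001, 0.0015, -0.001], "yaw": 0.12, "hand": 1}, {"translation": [0.001, 0.0015, -0.001], "yaw": 0.16, "hand": 1}, {"translation": [0.001, 0.0015, -0.001], "yaw": 0.2, "hand": 1}, {"translation": [0.001, 0.0015, -0.001], "yaw": 0.2, "hand": 1}])

```text
t: 16.2
position: [499.9, -130.8, 71.0]
orientation: [-0.001, -0.203, 0.979, 0.0]
ft_force: [-2.6, -1.7, -0.2]
grip_width: 0.111
```

Run:
```python
from h import *
goto(502.2,-131.3,70,.268-np.pi)
```

```text
t 16.2 pos [ 499.9 -130.8   71. ] toolx ang -2.7329 j1,j6 [ 0.12 -1.29] ft [-2.6 -1.7 -0.2] tq [-0.51  0.84 -0.05] grip 0.111
shift m [-0.0019 -0.0014  0.001 ] yaw 0.1407
```

Call:
servo_tool(moves=[{"translation": [0, 0, 0], "yaw": 0.03, "hand": 1}, {"translation": [0, 0, 0], "yaw": 0.06, "hand": 1}, {"translation": [0, 0, 0], "yaw": 0.09, "hand": 1}, {"translation": [0, 0, 0], "yaw": 0.12, "hand": 1}, {"translation": [0, 0, 0], "yaw": 0.14, "hand": 1}, {"translation": [0, 0, 0], "yaw": 0.14, "hand": 1}, {"translation": [0, 0, 0], "yaw": 0.14, "hand": 1}, {"translation": [0, 0, 0], "yaw": 0.14, "hand": 1}])

```text
t: 16.87
position: [499.8, -130.6, 71.0]
orientation: [-0.001, -0.135, 0.991, 0.0]
ft_force: [-5.1, 0.4, -2.7]
grip_width: 0.107
```

Run:
```python
from h import *
goto(502.2,-131.3,70,.268-np.pi)
```

```text
t 16.87 pos [ 499.8 -130.6   71. ] toolx ang -2.8702 j1,j6 [ 0.12 -1.42] ft [-5.1  0.4 -2.7] tq [ 0.18  1.54 -0.02] grip 0.107
shift m [-0.0021 -0.0013  0.001 ] yaw 0.0034
```

Call:
servo_tool(moves=[{"translation": [0, 0, 0], "yaw": 0.01, "hand": 1}, {"translation": [0, 0, 0], "yaw": 0.02, "hand": 1}, {"translation": [0, 0, 0], "yaw": 0.03, "hand": 1}, {"translation": [0, 0, 0], "yaw": 0.04, "hand": 1}, {"translation": [0, 0, 0], "yaw": 0.04, "hand": 1}, {"translation": [0, 0, 0], "yaw": 0.04, "hand": 1}, {"translation": [0, 0, 0], "yaw": 0.04, "hand": 1}, {"translation": [0, 0, 0], "yaw": 0.04, "hand": 1}])

```text
t: 17.53
position: [499.9, -130.6, 71.1]
orientation: [-0.001, -0.116, 0.993, -0.0]
ft_force: [-5.3, 0.8, -2.8]
grip_width: 0.107
```

Run:
```python
from h import *
goto(502.2,-131.3,70,.268-np.pi)
```

```text
t 17.53 pos [ 499.9 -130.6   71.1] toolx ang -2.9097 j1,j6 [ 0.12 -1.46] ft [-5.3  0.8 -2.8] tq [0.31 1.95 0.85] grip 0.107
shift m [-0.0021 -0.0012  0.0011] yaw -0.0361
```

The torque jumped from about 0 to 0.85 N m within 0.04 rad, at the expected seat angle of -2.87, so the screw is seated. I'm backing off 90° and following the grip-offset arc.

Call:
servo_tool(moves=[{"translation": [0, -0.0001, 0], "yaw": -0.06, "hand": 1}, {"translation": [-0.0001, -0.0003, 0], "yaw": -0.16, "hand": 1}, {"translation": [-0.0002, -0.0004, 0], "yaw": -0.27, "hand": 1}, {"translation": [-0.0003, -0.0006, 0], "yaw": -0.38, "hand": 1}, {"translation": [-0.0004, -0.0007, 0], "yaw": -0.49, "hand": 1}, {"translation": [-0.0005, -0.0009, 0], "yaw": -0.6, "hand": 1}, {"translation": [-0.0006, -0.001, 0], "yaw": -0.7, "hand": 1}, {"translation": [-0.0006, -0.0011, 0], "yaw": -0.8, "hand": 1}])

```text
t: 18.2
position: [500.6, -131.6, 71.0]
orientation: [-0.001, -0.495, 0.869, 0.0]
ft_force: [-5.4, 0.1, -2.2]
grip_width: 0.108
```

Run:
```python
from h import *
goto(501.9,-131.7,71,-1.304)
```

```text
t 18.2 pos [ 500.6 -131.6   71. ] toolx ang -2.1066 j1,j6 [ 0.12 -0.66] ft [-5.4  0.1 -2.2] tq [0.04 1.69 0.02] grip 0.108
shift m [-0.0005 -0.0012  0.    ] yaw -0.8026
```

Call:
servo_tool(moves=[{"translation": [0, -0.0001, 0], "yaw": -0.1, "hand": 1}, {"translation": [-0.0001, -0.0003, 0], "yaw": -0.2, "hand": 1}, {"translation": [-0.0001, -0.0004, 0], "yaw": -0.3, "hand": 1}, {"translation": [-0.0002, -0.0005, 0], "yaw": -0.4, "hand": 1}, {"translation": [-0.0003, -0.0007, 0], "yaw": -0.5, "hand": 1}, {"translation": [-0.0004, -0.0009, 0], "yaw": -0.62, "hand": 1}, {"translation": [-0.0005, -0.0011, 0], "yaw": -0.73, "hand": 1}, {"translation": [-0.0005, -0.0012, 0], "yaw": -0.8, "hand": 1}])

```text
t: 18.87
position: [501.9, -131.8, 71.0]
orientation: [0.001, 0.794, -0.607, -0.001]
ft_force: [-4.4, 1.2, -2.9]
grip_width: 0.107
```

Call:
servo_tool(moves=[{"translation": [0, 0, 0], "yaw": 0, "hand": 1}, {"translation": [0, 0, 0], "yaw": 0, "hand": 1}, {"translation": [0, 0, 0], "yaw": 0, "hand": 1}, {"translation": [0, 0, 0], "yaw": 0, "hand": 1}, {"translation": [0, 0, 0], "yaw": 0, "hand": 1}, {"translation": [0, 0, 0], "yaw": 0, "hand": 1}, {"translation": [0, 0, 0], "yaw": 0, "hand": 1}, {"translation": [0, 0, 0], "yaw": 0, "hand": 1}])

```text
t: 19.53
position: [501.9, -131.8, 71.0]
orientation: [0.001, 0.793, -0.61, -0.001]
ft_force: [-5.6, 0.0, -2.8]
grip_width: 0.112
```

Run:
```python
from h import *
goto(501.9,-131.7,71,-1.304)
i,a=look("scene",["cartridge","sleeve","spray_can","screwdriver"])
i2,b=look("wrist",["cartridge"])
u,v=275,170
cv2.imwrite("pics/end.png",np.hstack([cv2.resize(a[140:260,150:310,::-1],(400,300),interpolation=2),cv2.resize(b[:,:,::-1],(400,300))]))
```

```text
t 19.53 pos [ 501.9 -131.8   71. ] toolx ang -1.3114 j1,j6 [0.12 0.14] ft [-5.6  0.  -2.8] tq [0.05 1.85 0.14] grip 0.112
shift m [-0.0001  0.      0.    ] yaw -0.0074
scene cartridge 0.74 [ 531.  -246.1   13.7]
scene sleeve 0.61 [495.4 185.2  -1.1]
scene spray_can 0.67 [666.5 373.9  -3. ]
scene screwdriver 0.87 [776.6  57.5   3.2]
wrist cartridge 0.72 [ 531.  -245.9   13.4]
```

View pics/end.png

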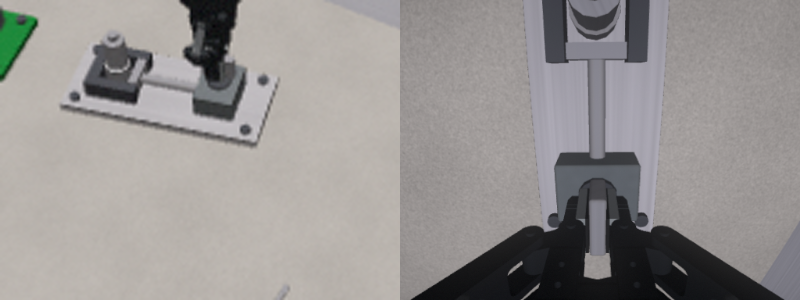

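The cartridge is upright in the bay. The held wing lies in line with the pushrod, along the jig's y axis, which is a quarter turn from seated. Handing in.

```bash
python3 -c "
from station import *
print(job_done())"
```

```text
the job is handed in; nothing more can be done
None
```

The cartridge is standing foot down in the silver-grey jig's bay. The thumbscrew was seated and then backed off a quarter turn, and the gripper still holds it. I handed the job in at about 20 s; it reports no verdict.

- **Cartridge:** I set it down, felt contact at the height expected for the bay floor, and let go. The last scene and wrist pictures show it upright. The networks put it at (531, -246), within about 2 mm of the bay centre I measured.
- **Thumbscrew:** I turned it about 2.28 rad clockwise. Torque then jumped from about 0 to 0.85 N m at the angle where the jig's own direction says it should seat.
- **Back-off:** I turned it back about 1.6 rad. About 0.03 rad of that was only the fingers untwisting, so the final angle is about 90° from seated. The wrist picture shows the wing in line with the pushrod, as it should be.
- **Bystanders:** I never touched the sleeve, screwdriver or spray can. Their reported places moved only by network noise, up to about 6 mm.
- **Disagreements:** My different measurements of the jig differed by 1–2 mm and about 0.02 rad. I gripped the wing about 1.6 mm off the screw's axis, so wrist force rose to about 20 N while turning until I corrected it. About 6 N of side load was left at the end.

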